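Three chew discs for the parrot

ROBOT

A 6-joint arm with a two-finger parallel gripper is mounted at the origin on the work surface. World frame = base frame: x ahead of the robot, y to its left, z up, the work surface at z = 0. Lengths are in m, angles in degrees, forces in N, time in s.
With the tool pointing down it reaches from about 0.35 to 0.875 m from the base axis. Payload 4.2 kg.
Tool frame: the origin (TCP) lies midway between the tips of the shut fingers; the grasp point (between the pads) lies 19 mm behind it; z points along the fingers, y is the line along which they close (so a half turn about z gives the same grasp; the last joint's range is limited). The gripper opens to 87 mm and grips with 3 to 60 N. Pads are 19 mm wide; open, the fingers measure 117 mm over their backs; the gripper's body (75 mm by 190 mm) begins 51 mm behind the grasp point.
Start: joints at [-60.699, 22.042, 0.453, 0, -68.411, -14.817], TCP at [0.156, -0.605, 0.223] pointing down, gripper open.
Joint ranges: [-179.83, 179.83], [-69.29, 118.12], [-61.27, 80.66], [-181.25, 117.63], [-171.15, -9.14], [-177.46, 177.46]. Speed limits (degrees/s): [159.86, 159.86, 180, 180, 180, 180].

INTERFACE

Orientations are given as a 3x3 rotation matrix whose columns are the frame's x, y, z axes.
In Python, from station import * gives the robot as it stands.
- The arm moves only by the tool move_arm, never from a script. Its argument "targets" is text: rows parted by semicolons, each of 4 numbers parted by spaces: the shift along the world's x, y, z in units of 25 mm (1.0 is 25 mm), then the turn about the world's z in units of 5 degrees (1.0 is 5 degrees). In form: tx ty tz spin; .... A call has 1 to 10 rows; each row shifts and turns the commanded pose from where the row before left it; what a row does not reach is not made up. A row lasts 1/12 s, in which the tool goes at most 41.7 mm and 7.16 degrees, less where a joint would pass 70% of its speed; a pose out of reach is approached as far as the arm can. A call is refused whole if a number of a shift passes 1 or a number of a turn 1, either way. A call with a gripper value outside its range is refused whole. "gripper" is the finger opening in mm, from 0 to 87, set as the call begins (left out, the last holds). The fingers move at their own pace and stop on an object; the grip force is fixed at half the most. Time passes only in rows, so rows that do not move let the fingers close. It gives the time, the measured TCP pose, the force, the opening and the grip force at its end, in the units of the state.
- sense(): the state, without advancing time (a new reading comes with each control period).
- capture(name): name is "scene" or "top" or "wrist"; returns a dict with "image" (480x640x3 uint8, blue, green, red), "fx", "fy", "cx", "cy" (pixels), "D" ([k1, k2, p1, p2, k3] as OpenCV has them; the pictures are not rectified), "world_from_camera" (4x4, takes a point from camera to world coordinates); the wrist camera has in their place "hand_eye" (4x4, takes a point from camera to tool coordinates, whose origin is the TCP and whose axes are the flange's). Camera axes: x right, y up, looking along -z (the intrinsics and any distortion apply to the point x, -y, -z); pixel columns grow to the right and rows downward; lengths in m; the calibration is good to about 2 mm. A picture is of the moment at which its call begins: read the wrist's pose just before it. There is no depth.
- finish_job(): hands the job in; it is judged then, once.
The state is a dict: "time_s": time; "joints": joint angles; "joint_velocities": joint speeds; "effort": joint torques, N m; "tcp_pos": TCP position; "ee_rot": TCP orientation; "wrist_force": force on the tool from outside, world axes, zero at the start; "moment": the same for the moment, N m; "gripper_width": opening from 0.0 (shut) to 1.0 (fully open); "gripper_force": force on a finger pad.
Only numpy, scipy, OpenCV 4.12 (cv2) and the standard library are available. Lean on these libraries where they do the work, as an engineer would, in place of code of your own. Each camera call takes 0.05 s, during which the arm holds its last target. There are 200 camera calls.

TASK

Get the parrot's chew discs ready: nest the loose steel cup down inside the holder bowl on the dispenser's pulled-out tray, push the tray fully home so that the cup stands under the drop shaft, then pump the dispenser's sprung lever through exactly three full strokes, all the way down and all the way up each time, so that three discs lie in the cup and the other two stay in the dispenser. Leave the cup nested, the tray home and the lever up, and do not disturb the other things on the rack.

Things in the scene. Friction and masses are not known exactly. Their poses are not given: they have to be found in the camera images.
- dispenser: green plastic disc dispenser fixed to the rack. Origin: on the rack surface under the centre of its drop shaft; +x to its back, +y to the lever's side, z up. In mm: base plate x -180 to 130, y +-65, side rails 10 high; column x 78 to 138, y +-52, 216 high; lever mast x 40 to 60, y 28 to 50, top z 166. Under the head it is open in front and on both sides.
- shaft_mouth (a point): centre of the lower mouth of the drop shaft (52 x 46 mm), 102 mm above the rack. The head around it: dispenser x -30 to +100, y +-28, z 102 to 127 mm. Axes as the dispenser's.
- magazine_top (a point): centre of the open top of the upright clear magazine tube, 52 mm across, dispenser x +50, z 127 to 211 mm. Five discs are stacked in and under it; each full lever stroke pushes the lowest forward into the drop shaft, and as the lever comes up the next falls into place.
- lever (a joint): sprung pump lever, rad: 0 = up at rest, 0.8 = fully down at its stop; a spring brings it back up. At the pad it takes 4 N at the top, about 10 N at the bottom. Hinge along the dispenser's x, at y +42, z 150 mm.
- lever_pad (a point): centre of the top face of the lever's flat pad (56 mm along dispenser x, 64 along the lever, 12 thick), 150 mm from the hinge. In the dispenser's frame: x -5, y 178, z 214 mm with the lever up (outer end 0.4 rad higher); y 182, z 97 mm when down (outer end 0.4 rad lower); 14 mm farther out halfway. Press it down from above.
- tray (a joint): sliding aluminium tray in the dispenser's foot, m: 0 = pulled out, 0.085 = fully home at its stop, the holder bowl under the drop shaft. Slides along the dispenser's +x with about 2 N of friction and stays where it is left; may start up to 10 mm in.
- holder_floor (a point): centre of the inner floor of the round steel holder bowl that is fixed on the tray. Bowl: inner floor 75 mm across, rim 104 mm across outside (96 inside), rim 35 mm above this point, wall 4 mm. Axes as the dispenser's.
- tray_lip (a point): middle of the upper edge of the front face of the tray's upright front lip (80 mm wide along y, 6 mm thick, top 52 mm above the rack), 92 mm in front of the bowl's centre; push it along the dispenser's +x.
- cup: loose steel measuring cup, 80 mm high, 68 mm across at the base, 92 mm at the rim, wall 3 mm, 140 g, with one straight handle that points along its -x: a bar 14 mm thick (along y), from z 58 to 74 mm, reaching from the wall to 100 mm from the axis; grip it from above about 75 mm from the axis. Origin: centre of the underside.
- disc1_center (a point): centre of maple chew disc 1, 40 mm across, 15 mm thick, 13 g; number 1 from the bottom of the magazine's stack of five alike
- disc2_center (a point): centre of maple chew disc 2, 40 mm across, 15 mm thick, 13 g; number 2 from the bottom of the magazine's stack of five alike
- disc3_center (a point): centre of maple chew disc 3, 40 mm across, 15 mm thick, 13 g; number 3 from the bottom of the magazine's stack of five alike
- disc4_center (a point): centre of maple chew disc 4, 40 mm across, 15 mm thick, 13 g; number 4 from the bottom of the magazine's stack of five alike
- disc5_center (a point): centre of maple chew disc 5, 40 mm across, 15 mm thick, 13 g; number 5 from the bottom of the magazine's stack of five alike
- perch_tile: white ceramic perch tile, 110 x 110 x 14 mm, lying flat; bystander. Origin: centre of the underside.
- cube_a: plain maple cube, 60 mm; bystander. Origin: centre of the underside.
- cube_b: plain maple cube, 60 mm; bystander. Origin: centre of the underside.
- chew_ring: pink silicone chew ring, 90 mm across, 18 mm high, lying flat; bystander. Origin: centre of the underside.
- acrylic_tube: loose clear acrylic tube standing upright, 64 mm across, 140 mm high; bystander. Origin: centre of the underside.
- jar: amber glass jar with a steel lid, 72 mm across, 110 mm high; bystander. Origin: centre of the underside.

How it is judged (in metres and radians):
On the way, in this order (a step that is already met when the one before it is completed fails the run):
1. the steel cup sits down inside the holder bowl (horizontal distance between cup and holder_floor below 0.006 m and z of cup in the frame of holder_floor below 0.005 m and angle between cup's own z axis and vertical below 0.1 rad), for 0.3 s.
2. the tray is pushed fully home with the cup still nested (all of step 1 and value of joint tray above 0.077 m), for 0.2 s.
3. first stroke: the lever is pressed to the bottom (value of joint lever above 0.72 rad), for 0.02 s.
4. first stroke: the lever is all the way up again and disc 1 lies in the cup (value of joint lever below 0.08 rad and horizontal distance between disc1_center and cup below 0.042 m and z of disc1_center in the frame of cup between 0 and 0.08 m), for 0.1 s.
5. second stroke: the lever is pressed to the bottom (value of joint lever above 0.72 rad), for 0.02 s.
6. second stroke: the lever is all the way up again and disc 2 lies in the cup (value of joint lever below 0.08 rad and horizontal distance between disc2_center and cup below 0.042 m and z of disc2_center in the frame of cup between 0 and 0.08 m), for 0.1 s.
7. third stroke: the lever is pressed to the bottom (value of joint lever above 0.72 rad), for 0.02 s.
8. third stroke: the lever is all the way up again and disc 3 lies in the cup (value of joint lever below 0.08 rad and horizontal distance between disc3_center and cup below 0.042 m and z of disc3_center in the frame of cup between 0 and 0.08 m), for 0.1 s.
At the end, for the whole second after the job is handed in: Cup nested in the bowl (6 mm centred, 5 mm from its floor, level to 0.1 rad), tray within 8 mm of home, discs 1-3 at rest in the cup, discs 4-5 still in the dispenser, lever up (below 0.08 rad); each stroke passed 0.72 rad and came back below 0.08 (all of step 2 and all of step 8 and horizontal distance between each of disc1_center, disc2_center and cup below 0.042 m and z of disc1_center in the frame of cup between 0 and 0.08 m and z of disc2_center in the frame of cup between 0 and 0.08 m and x of disc4_center in the frame of dispenser between 0.035 and 0.065 m and z of each of disc4_center, disc5_center in the frame of dispenser above 0.105 m and x of disc5_center in the frame of dispenser between 0.035 and 0.065 m and linear speed of each of cup, disc1, disc2, disc3 below 0.03 m/s); the robot touches nothing.
It fails at once if a bystander is moved by more than 40 mm (distance of any of perch_tile, cube_a, cube_b, chew_ring, acrylic_tube, jar from where it was at the start of the episode above 0.04 m).
It also fails if it takes over 69 s, if anything falls off the work surface, if the arm or the gripper's body presses on something with over 40 N, if the wrist force passes 120 N, or if a joint passes its speed limit or range.

## Working session

There is one attempt and no reset: what is moved stays moved. The work goes in short steps, Python scripts to look and compute and a tool call to move; the robot and the scene stay as the last step left them, time stands still between calls to the robot, and variables do not carry over. Pictures are saved under pics/ and viewed, at most 10 in all, crops included, and the job is handed in when it is done.

Besides the shell and the picture viewer there is one more tool, called after ">>>" by a JSON object that holds its "name" and its "arguments". move_arm: Moves the arm, as the interface text tells. Its arguments: {"type":"object","properties":{"targets":{"type":"string"},"gripper":{"type":"number"}},"required":["targets"]}

```bash
mkdir -p pics; python3 - <<'E'
from station import *
import cv2,numpy as np
s=sense();print({k:np.round(v,3).tolist() for k,v in s.items()})
for n in("scene","top"):
    c=capture(n);cv2.imwrite(f"pics/{n}0.png",c["image"]);np.save(f"{n}.npy",c,allow_pickle=True)
    print(n,c["fx"],c["fy"],c["cx"],c["cy"],c["D"],np.round(c["world_from_camera"],3).tolist())
E
```

```text
{'time_s': 0.0, 'joints': [-60.699, 22.088, 0.38, -0.028, -68.408, -14.818], 'joint_velocities': [0.022, -0.031, -0.095, -0.057, -0.1, 0.034], 'effort': [-0.001, -39.066, 18.74, 4.22, 0.011, -0.0], 'tcp_pos': [0.156, -0.605, 0.221], 'ee_rot': [[-0.968, -0.25, -0.001], [-0.25, 0.968, 0.002], [0.0, 0.002, -1.0]], 'wrist_force': [0.86, 0.718, 0.09], 'moment': [-0.001, -0.022, 0.03], 'gripper_force': 0.0, 'gripper_width': 0.996}
scene 468.86069055366477 468.86069055366477 322.44682326764735 232.3695082958719 [0.02311457 0.         0.         0.         0.        ] [[-0.703, -0.552, 0.448, 1.067], [0.711, -0.546, 0.443, 0.522], [0.001, 0.63, 0.777, 1.04], [0.0, 0.0, 0.0, 1.0]]
top 493.4336192957733 493.4336192957733 311.0881515116268 243.45008640006267 [-0.10263631  0.          0.          0.          0.        ] [[-0.013, 0.994, -0.108, 0.423], [-1.0, -0.014, -0.01, 0.01], [-0.012, 0.108, 0.994, 1.202], [0.0, 0.0, 0.0, 1.0]]
```

View pics/top0.png

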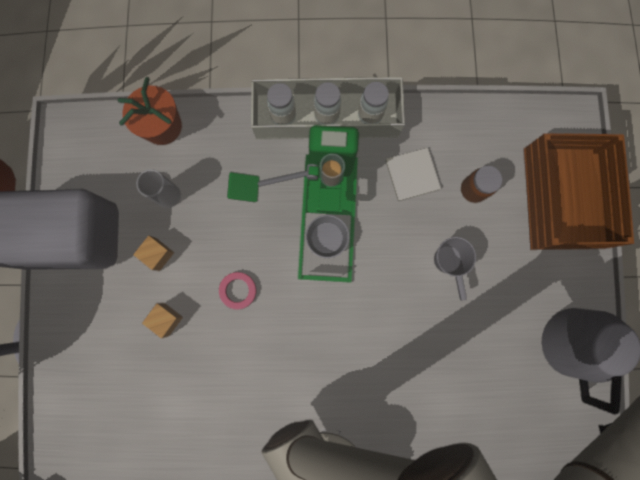

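View pics/scene0.png

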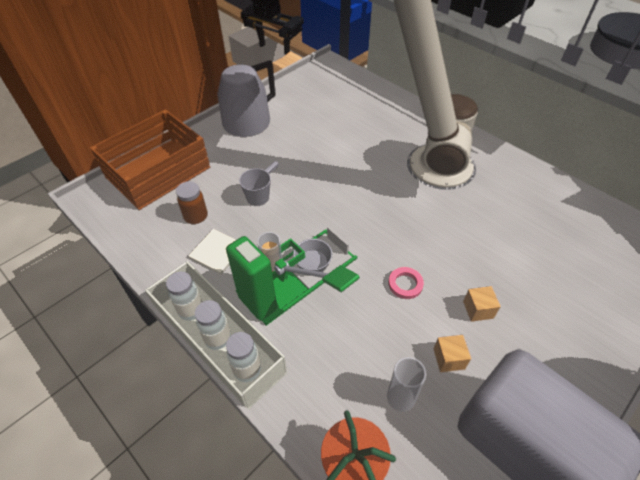

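The top view shows the dispenser around (328,200), its back towards the top of the picture, the lever pad at (243,187), the bowl at (327,236), and the cup at (456,256) with its handle to (462,298). The scene view shows the same things, with the cup at (256,186) and the bowl at (313,257). I'll enlarge both to get accurate pixel positions.

```bash
python3 - <<'E'
import cv2
def crop(n,x0,y0,w,h,k):
    i=cv2.imread(f"pics/{n}0.png")[y0:y0+h,x0:x0+w]
    i=cv2.resize(i,None,fx=k,fy=k,interpolation=cv2.INTER_CUBIC)
    for a in range(0,w,20): cv2.putText(i,str(x0+a),(a*k,8),0,.3,(0,0,255),1); cv2.line(i,(a*k,10),(a*k,14),(0,0,255))
    for a in range(0,h,20): cv2.putText(i,str(y0+a),(0,a*k+3),0,.3,(0,0,255),1); 
    cv2.imwrite(f"pics/{n}c.png",i)
crop("top",224,120,265,190,3)
crop("scene",180,150,190,180,3)
crop
E
```

```text
(no output)
```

View pics/topc.png

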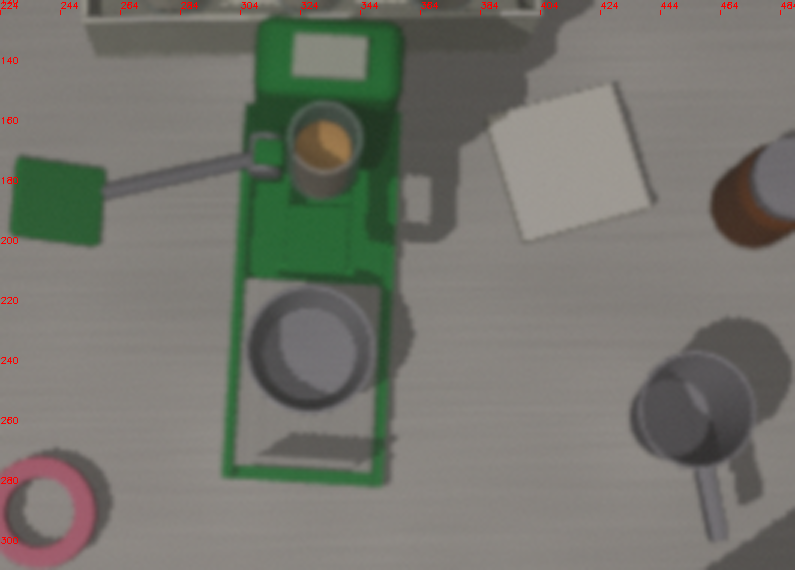

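View pics/scenec.png

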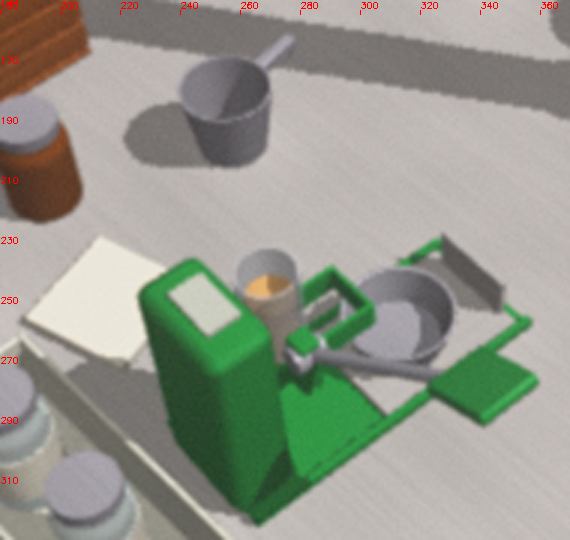

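```bash
cat > h.py <<'E'
import numpy as np,cv2
from scipy.optimize import least_squares
C={n:np.load(f"{n}.npy",allow_pickle=True).item() for n in("top","scene")}
def proj(c,P,wfc=None):
    W=np.linalg.inv(c["world_from_camera"] if wfc is None else wfc); p=(W[:3,:3]@np.atleast_2d(P).T).T+W[:3,3]
    p=p*[1,-1,-1]; K=np.array([[c["fx"],0,c["cx"]],[0,c["fy"],c["cy"]],[0,0,1.]])
    return cv2.projectPoints(p.reshape(-1,1,3),np.zeros(3),np.zeros(3),K,np.array(c["D"],float))[0][:,0]
def T(a,b,n): return np.array([(224 if n=="top" else 180)+a/3,(120 if n=="top" else 150)+b/3])
def tf(x,y,w,p): c,s=np.cos(w),np.sin(w); return np.array([x+c*p[0]-s*p[1],y+s*p[0]+c*p[1],p[2]])
E
python3 - <<'E'
from h import *
obs=[("top",222,478,(-.18,.065,.01)),("top",384,487,(-.18,-.065,.01)),("top",58,201,(-.005,.178,.214)),("top",325.5,137,(.05,0,.211)),
("top",330,57,(.108,0,.216)),("scene",530,322,(-.18,.065,.01)),("scene",268.5,270,(.05,0,.211)),("scene",483,383,(-.005,.178,.214))]
f=lambda q:np.concatenate([proj(C[n],tf(*q,p))[0]-T(a,b,n) for n,a,b,p in obs])
r=least_squares(f,[.45,0,0],loss="soft_l1");print("disp",r.x[:2].round(4),np.degrees(r.x[2]));print(r.fun.reshape(-1,2).round(1).tolist())
q=r.x
g=lambda b:np.concatenate([proj(C["top"],tf(*q,(b[0],0,b[1])))[0]-T(312,348,"top"),proj(C["scene"],tf(*q,(b[0],0,b[1])))[0]-T(403,313,"scene")])
r=least_squares(g,[-.08,.05]);print("bowl x,rimz",r.x,r.fun.round(1))
oc=[("top",695.5,408.5,(0,0,.08)),("top",718,541,(-.1,0,.074)),("scene",226,90,(0,0,.08)),("scene",292,40,(-.1,0,.072))]
f=lambda c:np.concatenate([proj(C[n],tf(*c,p))[0]-T(a,b,n) for n,a,b,p in oc])
r=least_squares(f,[.35,-.3,0]);print("cup",r.x[:2],np.degrees(r.x[2]),r.fun.reshape(-1,2).round(1).tolist())
E
```

```text
disp [ 0.6407 -0.0209] -4.056749198839038
[[-0.9, 0.1], [-1.1, 0.2], [-0.0, 0.2], [-1.0, 0.4], [-1.0, -0.8], [-0.4, -2.0], [-2.1, -0.7], [-2.0, -2.9]]
bowl x,rimz [-0.07774941  0.04088793] [-1.4  1.4 -2.4 -0.3]
cup [ 0.50981974 -0.30781559] 8.607392277763777 [[-1.1, 0.5], [-1.2, -0.5], [-1.1, -1.6], [-0.9, -1.8]]
```

>>> {"name": "move_arm", "arguments": {"targets": "0.2 1 0.2 -0.6;0.4 1 0 -0.6;0.6 1 0 0;0.9 1 0 0;1 1 0 0;1 1 0 0;1 1 0 0;1 1 0 0;1 1 0 0;1 1 0 0", "gripper": 60}}

```text
time_s: 0.93
tcp_pos: [0.3595, -0.3535, 0.2273]
ee_rot: [[-0.989, -0.147, -0.0], [-0.147, 0.989, 0.0], [0.0, 0.0, -1.0]]
wrist_force: [0.4, -0.3, 1.4]
gripper_width: 0.689
gripper_force: 0.0
```

>>> {"name": "move_arm", "arguments": {"targets": "1 1 0 0;1 0.4 0 0;1 0 -0.5 0;0 0 -0.5 0;0 0 0 0;0 0 0 0"}}

```text
time_s: 1.43
tcp_pos: [0.4331, -0.3197, 0.2016]
ee_rot: [[-0.989, -0.148, -0.003], [-0.148, 0.989, 0.001], [0.003, 0.001, -1.0]]
wrist_force: [-0.2, -0.5, 0.5]
gripper_width: 0.693
gripper_force: 0.0
```

```bash
cat >> h.py <<'E'
def wrist(name):
    from station import sense,capture
    s=sense();c=capture("wrist");M=np.eye(4);M[:3,:3]=s["ee_rot"];M[:3,3]=s["tcp_pos"]
    c["world_from_camera"]=M@c["hand_eye"];cv2.imwrite(f"pics/{name}.png",c["image"]);np.save(name+".npy",c,allow_pickle=True)
    C[name]=c;print(np.round(s["tcp_pos"],4),np.round(s["ee_rot"],3).tolist(),s["time_s"],np.round(s["wrist_force"],1)); return c
E
python3 - <<'E'
from h import *
wrist("w1"); print(C["w1"]["world_from_camera"].round(3).tolist())
E
```

```text
[ 0.4331 -0.3197  0.2016] [[-0.989, -0.148, -0.003], [-0.148, 0.989, 0.001], [0.003, 0.001, -1.0]] 1.4333 [-0.2 -0.5  0.5]
[[-0.148, -0.947, -0.286, 0.354], [0.989, -0.141, -0.044, -0.332], [0.001, -0.289, 0.957, 0.365], [0.0, 0.0, 0.0, 1.0]]
```

View pics/w1.png

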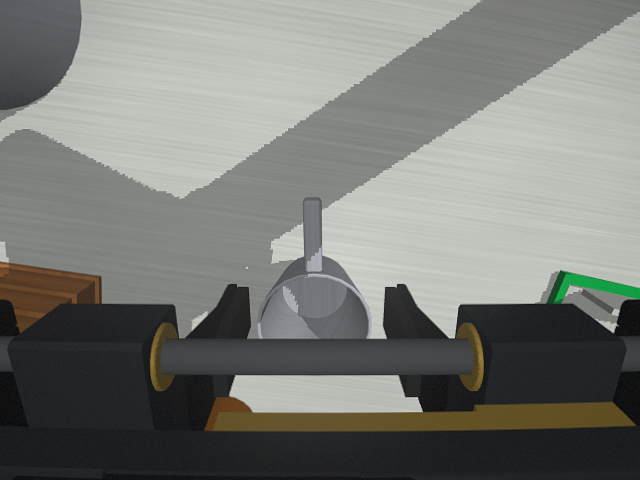

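The handle runs from (312,199) to about (314,268), with the cup rim spanning x 258 to 371. It lies between the two fingers.

```bash
cat >> h.py <<'E'
def back(n,u,v,z):
    c=C[n] if n in C else np.load(f"{n}.npy",allow_pickle=True).item()
    return least_squares(lambda p:proj(c,[p[0],p[1],z])[0]-[u,v],[.45,-.1]).x
E
python3 - <<'E'
from h import *
a=back("w1",312.5,199,.074);b=back("w1",314.3,268,.074);d=b-a;print(a,b,np.linalg.norm(d),np.degrees(np.arctan2(d[1],d[0])))
u=d/np.linalg.norm(d);print("grasp",a+.025*u,"axis",a+.1*u, "rimL/R",back("w1",258,330,.08),back("w1",371,325,.08))
E
```

```text
[ 0.40971383 -0.32598401] [ 0.46314611 -0.31673528] 0.05422681225776296 9.82016738926263
grasp [ 0.43434753 -0.3217201 ] axis [ 0.50824862 -0.30892837] rimL/R [ 0.51995396 -0.35383648] [ 0.50221993 -0.26526745]
```

>>> {"name": "move_arm", "arguments": {"targets": "0.05 -0.06 -1 0;0 0 -1 0;0 0 -1 0;0 0 -1 0;0 0 -1 0;0 0 -1 0;0 0 0 0;0 0 0 0", "gripper": 45}}

```text
time_s: 2.15
tcp_pos: [0.4344, -0.3221, 0.0527]
ee_rot: [[-0.989, -0.147, -0.002], [-0.147, 0.989, 0.0], [0.002, 0.0, -1.0]]
wrist_force: [0.0, 0.3, 1.7]
gripper_width: 0.516
gripper_force: 0.0
```

>>> {"name": "move_arm", "arguments": {"targets": "0 0 0 0;0 0 0 0;0 0 0 0;0 0 0 0;0 0 0 0;0 0 0 0;0 0 0 0;0 0 0 0", "gripper": 0}}

```text
time_s: 2.82
tcp_pos: [0.4352, -0.3217, 0.053]
ee_rot: [[-0.989, -0.148, 0.0], [-0.148, 0.989, -0.0], [-0.0, -0.0, -1.0]]
wrist_force: [-1.1, 0.7, 3.3]
gripper_width: 0.158
gripper_force: 30.0
```

>>> {"name": "move_arm", "arguments": {"targets": "0 0 0.5 0;0 0 1 0;0 0 1 0;0 0 1 0;0 0.4 0.5 -0.3;0.2 0.7 0 -0.5;0.2 0.8 0 -0.6;0.3 0.8 0 -0.6;0.3 0.8 0 -0.6;0.3 0.8 0 0"}}

```text
time_s: 3.65
tcp_pos: [0.4671, -0.213, 0.1519]
ee_rot: [[-0.997, 0.081, -0.002], [0.081, 0.997, 0.001], [0.002, 0.0, -1.0]]
wrist_force: [-0.3, 0.2, -0.6]
gripper_width: 0.157
gripper_force: 30.0
```

>>> {"name": "move_arm", "arguments": {"targets": "0.2 1 0 0;0.2 1 0 0;0.2 1 0 0;0.2 1 0 0;0 1 0 0;0 1 0 0;0 0.8 0 0;0 0.57 0 0;0 0.3 0 0;0 0 0 0"}}

```text
time_s: 4.48
tcp_pos: [0.4872, -0.0213, 0.1521]
ee_rot: [[-0.997, 0.077, -0.001], [0.077, 0.997, 0.0], [0.001, -0.0, -1.0]]
wrist_force: [-0.1, -0.3, -1.2]
gripper_width: 0.159
gripper_force: 30.0
```

```bash
python3 - <<'E'
from h import *
from station import *
wrist("w2")
out=[cv2.resize(C["w2"]["image"],(400,300))]
for n,x,y,w,h in(("top",270,190,120,120),("scene",250,170,130,130)):
    c=capture(n);np.save(n+"2.npy",c,allow_pickle=True);cv2.imwrite(f"pics/{n}2.png",c["image"])
    out.append(cv2.resize(c["image"][y:y+h,x:x+w],(400,400),interpolation=cv2.INTER_CUBIC))
cv2.imwrite("pics/m2.png",np.hstack(out[1:]))
E
```

```text
[ 0.4872 -0.0213  0.1521] [[-0.997, 0.077, -0.001], [0.077, 0.997, 0.0], [0.001, -0.0, -1.0]] 4.4833 [-0.1 -0.3 -1.2]
```

View pics/w2.png

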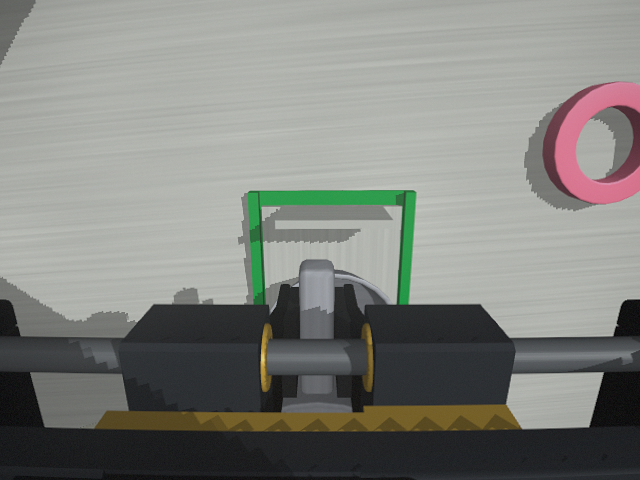

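View pics/m2.png

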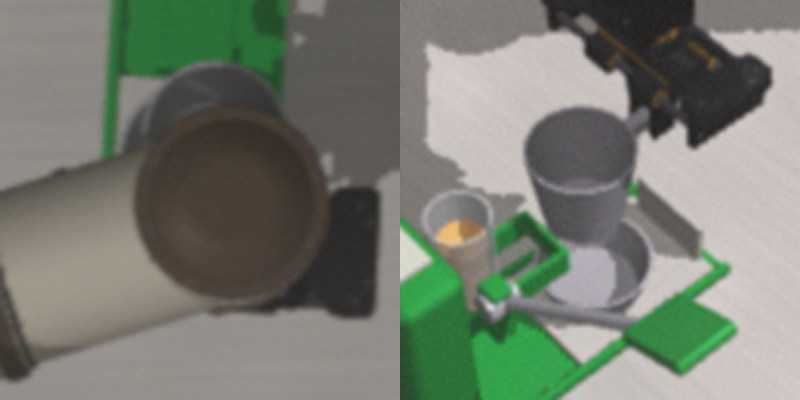

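The wrist view shows the base's front corners at (248,191) and (416,191), and the lip strip from x 275 to 392 near v 207. In the scene crop the cup hangs above the bowl, slightly towards the head.

```bash
python3 - <<'E'
from h import *
a=back("w2",248,191,.01);b=back("w2",416,191,.01);m=(a+b)/2;d=b-a
w=np.arctan2(-d[0],d[1]);print(a,b,np.linalg.norm(d),np.degrees(w))
X=np.array([np.cos(w),np.sin(w)]);print("disp origin",m+.18*X)
for z in(.01,.052):print("lip",back("w2",275,207,z),back("w2",392,207,z))
print("handle end",back("w2",317,262,.152+.019+.006))
# scene: cup rim centre & bowl rim centre
c=np.load("scene2.npy",allow_pickle=True).item();k=130/400
for n,u,v,z in(("cup rim",181,163,.181),("bowl rim",200,262,.047)):
    C["s2"]=c;print(n,back("s2",250+u*k,170+v*k,z))
E
```

```text
[ 0.45594859 -0.07182767] [0.46582261 0.0571975 ] 0.12940243772071436 -4.37619576612973
disp origin [ 0.64036081 -0.02104995]
lip [ 0.47006355 -0.05241438] [0.47702145 0.03839574]
lip [ 0.46138535 -0.04727995] [0.4673852  0.03102626]
handle end [ 0.45720276 -0.01882834]
cup rim [ 0.57439218 -0.0112965 ]
bowl rim [ 0.56315636 -0.00385898]
```

```bash
python3 - <<'E'
from h import *
C["w2"]=np.load("w2.npy",allow_pickle=True).item()
q=(.6404,-.021,np.radians(-4.4))
im=cv2.imread("pics/w2.png")
for u in (300,340,380):print(u,im[188:245,u].mean(1).astype(int).tolist())
print(im[214,255:415].mean(1).astype(int).tolist())
for t in(0,.008):
  for x,z in((-.177,.012),(-.177,.052),(-.171,.052)):
    print(t,x,z,proj(C["w2"],[tf(*q,(x+t,y,z)) for y in(-.04,.04)]).round(1).tolist())
for z in(.041,.045,.049):
  b=back("top",*T(312,348,"top"),z);d=b-np.array(q[:2]);w=q[2];print(z,b,d@[np.cos(w),np.sin(w)],d@[-np.sin(w),np.cos(w)])
E
```

```text
300 [178, 179, 134, 87, 90, 92, 93, 89, 91, 91, 95, 90, 92, 90, 88, 90, 95, 122, 128, 126, 127, 128, 126, 127, 128, 127, 127, 126, 125, 126, 128, 127, 156, 180, 178, 177, 176, 177, 177, 179, 174, 122, 126, 127, 126, 127, 126, 125, 127, 126, 127, 124, 135, 189, 185, 183, 183]
340 [181, 183, 124, 89, 92, 93, 94, 93, 91, 91, 92, 93, 91, 93, 92, 91, 94, 120, 125, 126, 127, 128, 126, 126, 128, 128, 129, 128, 126, 125, 124, 129, 169, 179, 176, 177, 178, 178, 177, 177, 175, 115, 119, 117, 118, 120, 120, 119, 120, 119, 120, 120, 119, 128, 182, 176, 175]
380 [192, 191, 97, 92, 93, 92, 95, 94, 94, 93, 95, 91, 92, 92, 93, 91, 98, 134, 129, 124, 128, 128, 124, 127, 126, 124, 130, 129, 128, 126, 123, 128, 168, 179, 176, 177, 178, 176, 176, 176, 177, 177, 177, 177, 178, 178, 177, 177, 178, 178, 176, 177, 177, 177, 177, 177, 178]
[91, 93, 93, 90, 60, 62, 91, 183, 175, 175, 174, 173, 174, 174, 178, 139, 119, 122, 123, 125, 126, 122, 126, 127, 127, 127, 126, 127, 126, 125, 127, 127, 126, 125, 127, 127, 125, 126, 127, 126, 126, 127, 127, 126, 126, 127, 128, 128, 125, 127, 126, 127, 127, 128, 127, 126,
[... 335 characters left out ...]
 129, 128, 130, 128, 128, 131, 129, 129, 130, 128, 134, 167, 181, 177, 175, 176, 179, 175, 177, 180, 179, 178, 181, 161, 68, 54, 69, 90, 92, 90, 92, 91, 92, 93, 93, 91, 117]
0 -0.177 0.012 [[280.1, 195.3], [384.4, 195.3]]
0 -0.177 0.052 [[274.9, 206.2], [394.1, 206.3]]
0 -0.171 0.052 [[275.1, 214.9], [393.6, 215.0]]
0.008 -0.177 0.012 [[280.4, 205.5], [383.9, 205.6]]
0.008 -0.177 0.052 [[275.2, 217.8], [393.5, 217.9]]
0.008 -0.171 0.052 [[275.5, 226.4], [393.0, 226.4]]
0.041 [ 0.56645947 -0.0188897 ] -0.07388450682860559 -0.0035685646424538017
0.045 [ 0.56596557 -0.0187915 ] -0.07438448985961638 -0.003508542418194392
0.049 [ 0.56547166 -0.01869329] -0.07488447289062763 -0.0034485201939358657
```

>>> {"name": "move_arm", "arguments": {"targets": "0.14 0.4 -0.2 0;0 0 -0.6 0;0 0 -0.6 0;0 0 -0.6 0;0 0 -0.5 0;0 0 -0.4 0;0 0 -0.2 0;0 0 0 0;0 0 0 0"}}

```text
time_s: 5.38
tcp_pos: [0.4914, -0.0126, 0.075]
ee_rot: [[-0.997, 0.079, -0.0], [0.079, 0.997, -0.0], [0.0, -0.0, -1.0]]
wrist_force: [0.6, 0.1, -1.7]
gripper_width: 0.156
gripper_force: 30.0
```

```bash
python3 - <<'E'
from station import *
import cv2,numpy as np
c=capture("scene");i=c["image"][150:280,230:380];cv2.imwrite("pics/s3.png",cv2.resize(i,(750,600)[:2] if 0 else (690,598),interpolation=cv2.INTER_CUBIC))
E
```

```text
(no output)
```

View pics/s3.png

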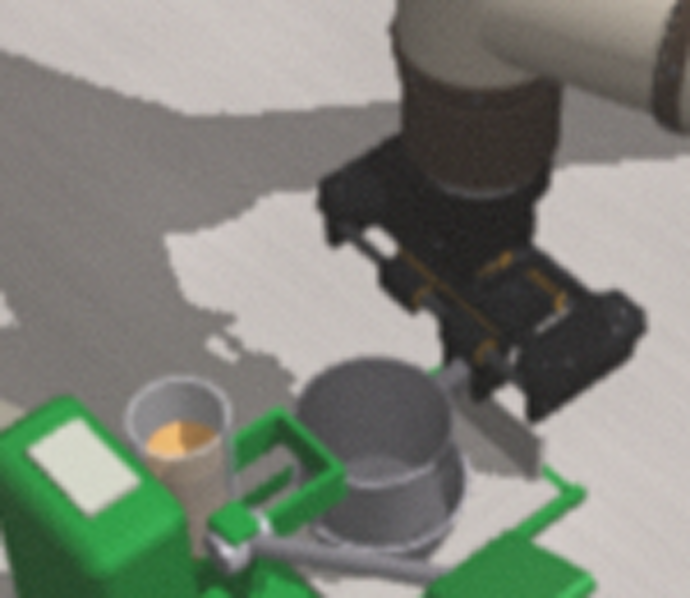

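The cup hangs inside the bowl rim with no contact force. I'll lower it the rest of the way.

>>> {"name": "move_arm", "arguments": {"targets": "0 0.1 -0.1 0;0 0 -0.1 0;0 0 -0.1 0;0 0 -0.05 0;0 0 -0.05 0;0 0 0 0;0 0 0 0"}}

```text
time_s: 6.02
tcp_pos: [0.492, -0.0098, 0.0659]
ee_rot: [[-0.997, 0.078, 0.002], [0.078, 0.997, 0.0], [-0.002, 0.0, -1.0]]
wrist_force: [0.1, -1.6, 3.4]
gripper_width: 0.157
gripper_force: 30.0
```

>>> {"name": "move_arm", "arguments": {"targets": "0 0 -0.06 0;0 0 -0.06 0;0 0 0 0;0 0 0 0"}}

```text
time_s: 6.35
tcp_pos: [0.4929, -0.0096, 0.0637]
ee_rot: [[-0.997, 0.078, 0.004], [0.078, 0.997, 0.0], [-0.004, 0.001, -1.0]]
wrist_force: [-1.3, -0.0, 6.9]
gripper_width: 0.157
gripper_force: 30.0
```

>>> {"name": "move_arm", "arguments": {"targets": "0 0 0.05 0;0 0 0 0;0 0 0 0;0 0 0 0;0 0 0 0;0 0 0 0", "gripper": 48}}

```text
time_s: 6.85
tcp_pos: [0.4909, -0.0099, 0.0631]
ee_rot: [[-0.997, 0.079, -0.0], [0.079, 0.997, -0.0], [0.0, -0.0, -1.0]]
wrist_force: [-0.1, 0.5, -0.3]
gripper_width: 0.511
gripper_force: 0.0
```

>>> {"name": "move_arm", "arguments": {"targets": "0 0 0.5 0;0 0 1 0;0 0 1 0;-0.5 0 0.5 0;-1 0 0 0;-1 0 0 0;-0.8 0 0 0;0 0 0 0;0 0 0 0"}}

```text
time_s: 7.6
tcp_pos: [0.4082, -0.0099, 0.1386]
ee_rot: [[-0.997, 0.078, 0.001], [0.078, 0.997, 0.0], [-0.001, 0.0, -1.0]]
wrist_force: [0.2, -0.9, 0.4]
gripper_width: 0.549
gripper_force: 0.0
```

```bash
python3 - <<'E'
from h import *
from station import *
wrist("w4");c=capture("scene");cv2.imwrite("pics/m4.png",np.hstack([C["w4"]["image"][180:480,120:520],cv2.resize(c["image"][170:290,230:390],(400,300),interpolation=cv2.INTER_CUBIC)]))
E
```

```text
[ 0.4082 -0.0099  0.1386] [[-0.997, 0.078, 0.001], [0.078, 0.997, 0.0], [-0.001, 0.0, -1.0]] 7.6 [ 0.2 -0.9  0.4]
```

View pics/m4.png

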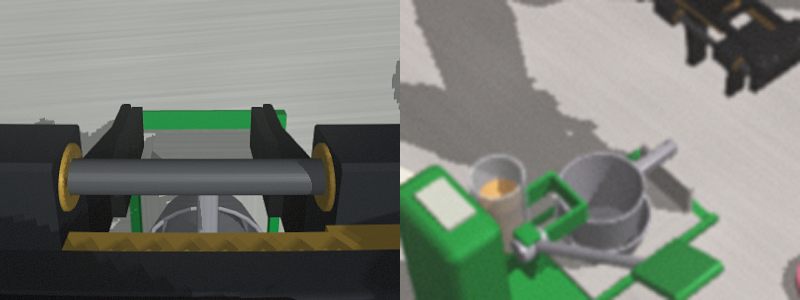

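The cup is seated in the bowl, its handle over the lip. Next I'll narrow the fingers, lower them in front of the lip and push, with the fingers either side of the handle.

>>> {"name": "move_arm", "arguments": {"targets": "0 0.25 0 0;0 0 -1 0;0 0 -1 0;0 0 -1 0;0 0 -0.7 0;0 0 -0.44 0;0.4 -0.03 0 0;0.4 -0.03 0 0;0.4 -0.03 0 0;0.4 -0.03 0 0", "gripper": 40}}

```text
time_s: 8.53
tcp_pos: [0.4514, -0.0062, 0.0357]
ee_rot: [[-0.997, 0.079, 0.003], [0.079, 0.997, 0.001], [-0.003, 0.001, -1.0]]
wrist_force: [0.9, 0.2, 0.6]
gripper_width: 0.462
gripper_force: 0.0
```

>>> {"name": "move_arm", "arguments": {"targets": "0.3 -0.023 0 0;0.3 -0.023 0 0;0.3 -0.023 0 0;0.3 -0.023 0 0;0.3 -0.023 0 0;0.3 -0.023 0 0;0.3 -0.023 0 0;0.3 -0.023 0 0;0.3 -0.023 0 0;0.3 -0.023 0 0"}}

```text
time_s: 9.37
tcp_pos: [0.5242, -0.0125, 0.0348]
ee_rot: [[-0.997, 0.079, -0.0], [0.079, 0.997, -0.0], [0.0, -0.0, -1.0]]
wrist_force: [-2.5, -0.3, 2.3]
gripper_width: 0.459
gripper_force: 1.3
```

>>> {"name": "move_arm", "arguments": {"targets": "0.12 -0.01 0 0;0.12 -0.01 0 0;0.12 -0.01 0 0;0.12 -0.01 0 0;0 0 0 0;0 0 0 0"}}

```text
time_s: 9.87
tcp_pos: [0.5363, -0.0132, 0.0348]
ee_rot: [[-0.997, 0.079, 0.001], [0.079, 0.997, 0.0], [-0.001, 0.0, -1.0]]
wrist_force: [-0.3, -0.3, 0.2]
gripper_width: 0.461
gripper_force: 0.0
```

>>> {"name": "move_arm", "arguments": {"targets": "0.1 -0.01 0 0;0.1 -0.01 0 0;0 0 0 0;0 0 0 0"}}

```text
time_s: 10.2
tcp_pos: [0.5384, -0.0139, 0.0345]
ee_rot: [[-0.997, 0.079, -0.005], [0.079, 0.997, -0.0], [0.005, -0.001, -1.0]]
wrist_force: [-4.6, 2.6, 3.0]
gripper_width: 0.464
gripper_force: 2.9
```

>>> {"name": "move_arm", "arguments": {"targets": "0.1 -0.01 0 0;0.1 -0.01 0 0;0 0 0 0;0 0 0 0"}}

```text
time_s: 10.53
tcp_pos: [0.5385, -0.0146, 0.0339]
ee_rot: [[-0.997, 0.079, -0.015], [0.079, 0.997, -0.001], [0.015, -0.003, -1.0]]
wrist_force: [-15.2, 5.7, 10.2]
gripper_width: 0.457
gripper_force: 7.7
```

The tray is against its stop: force rises with no further motion. I'll back off, shut the gripper and go above the lever pad.

>>> {"name": "move_arm", "arguments": {"targets": "-0.4 0.03 0 0;-1 0.08 0 0;-1 0.08 0 0;-1 0.08 0 0;0 0 1 0;0 0 1 0;0 0 1 0;0 0 1 0;0 0 1 0;0 0 1 0"}}

```text
time_s: 11.37
tcp_pos: [0.4613, -0.0076, 0.1867]
ee_rot: [[-0.997, 0.079, 0.003], [0.079, 0.997, 0.001], [-0.003, 0.001, -1.0]]
wrist_force: [0.5, 0.0, 0.5]
gripper_width: 0.462
gripper_force: 0.0
```

>>> {"name": "move_arm", "arguments": {"targets": "0 0 1 0;0 0 1 0;0 0 1 0;0.3 0.3 0.8 0;1 1 0 0;1 1 0 0;1 1 0 0;1 1 0 0;1 1 0 0;1 0.8 0 0", "gripper": 0}}

```text
time_s: 12.2
tcp_pos: [0.6198, 0.1468, 0.2801]
ee_rot: [[-0.997, 0.078, 0.002], [0.078, 0.997, 0.001], [-0.002, 0.001, -1.0]]
wrist_force: [0.2, -0.7, -0.2]
gripper_width: 0.006
gripper_force: 0.0
```

>>> {"name": "move_arm", "arguments": {"targets": "0.9 0.6 0 0;0.3 0.1 0 0;0 0 0 0;0 0 0 0;0 0 0 0"}}

```text
time_s: 12.62
tcp_pos: [0.6475, 0.1617, 0.2803]
ee_rot: [[-0.997, 0.079, 0.001], [0.079, 0.997, 0.0], [-0.001, 0.0, -1.0]]
wrist_force: [-0.5, 0.4, 0.2]
gripper_width: 0.008
gripper_force: 0.0
```

>>> {"name": "move_arm", "arguments": {"targets": "0.08 0.08 -0.8 0;0 0 -0.8 0;0 0 -0.6 0;0 0 -0.6 0;0 0 -0.6 0;0 0 -0.6 0;0 0 -0.6 0;0 0 -0.6 0;0 0 -0.6 0;0 0 -0.5 0"}}

```text
time_s: 13.45
tcp_pos: [0.6517, 0.1645, 0.1266]
ee_rot: [[-0.997, 0.077, 0.008], [0.077, 0.997, 0.002], [-0.008, 0.002, -1.0]]
wrist_force: [-0.4, -3.1, 10.4]
gripper_width: 0.004
gripper_force: 4.8
```

>>> {"name": "move_arm", "arguments": {"targets": "0 0 -0.3 0;0 0 -0.2 0;0 0 0 0;0 0 0 0"}}

```text
time_s: 13.78
tcp_pos: [0.6515, 0.1627, 0.1145]
ee_rot: [[-0.997, 0.078, 0.006], [0.078, 0.997, -0.0], [-0.006, 0.0, -1.0]]
wrist_force: [-1.4, -2.6, 8.6]
gripper_width: 0.001
gripper_force: 4.1
```

>>> {"name": "move_arm", "arguments": {"targets": "0 0 -0.2 0;0 0 -0.2 0;0 0 0 0;0 0 0 0"}}

```text
time_s: 14.12
tcp_pos: [0.6518, 0.1628, 0.1049]
ee_rot: [[-0.997, 0.078, 0.007], [0.078, 0.997, -0.0], [-0.007, 0.0, -1.0]]
wrist_force: [-0.3, -2.7, 11.1]
gripper_width: 0.005
gripper_force: 4.2
```

>>> {"name": "move_arm", "arguments": {"targets": "0 0 -0.15 0;0 0 -0.1 0;0 0 0 0;0 0 0 0"}}

```text
time_s: 14.45
tcp_pos: [0.652, 0.163, 0.0997]
ee_rot: [[-0.997, 0.078, 0.008], [0.078, 0.997, 0.0], [-0.008, 0.001, -1.0]]
wrist_force: [-1.2, -2.8, 13.1]
gripper_width: 0.007
gripper_force: 5.1
```

>>> {"name": "move_arm", "arguments": {"targets": "0 0 -0.15 0;0 0 -0.1 0;0 0 0 0;0 0 0 0"}}

```text
time_s: 14.78
tcp_pos: [0.6523, 0.1628, 0.0986]
ee_rot: [[-0.997, 0.076, 0.01], [0.076, 0.997, -0.001], [-0.01, -0.0, -1.0]]
wrist_force: [-9.5, -3.4, 31.2]
gripper_width: 0.007
gripper_force: 13.2
```

The stop is at TCP z ≈ 0.0986. Now up fully, gently.

>>> {"name": "move_arm", "arguments": {"targets": "0 0 0.6 0;0 0 0.7 0;0 0 0.7 0;0 0 0.7 0;0 0 0.7 0;0 0 0.7 0;0 0 0.7 0;0 0 0.8 0;0 0 1 0;0 0 1 0"}}

```text
time_s: 15.62
tcp_pos: [0.649, 0.1632, 0.2795]
ee_rot: [[-0.997, 0.079, 0.001], [0.079, 0.997, 0.0], [-0.001, 0.0, -1.0]]
wrist_force: [0.4, 0.2, 0.6]
gripper_width: 0.006
gripper_force: 0.0
```

>>> {"name": "move_arm", "arguments": {"targets": "0 0 0 0;0 0 0 0;0 0 0 0;0 0 0 0;0 0 0 0;0 0 0 0"}}

```text
time_s: 16.12
tcp_pos: [0.6497, 0.1642, 0.2763]
ee_rot: [[-0.997, 0.079, -0.002], [0.079, 0.997, -0.001], [0.002, -0.001, -1.0]]
wrist_force: [0.1, 0.7, -0.2]
gripper_width: 0.005
gripper_force: 0.0
```

```bash
python3 - <<'E'
from station import *
import cv2,numpy as np
c=capture("scene");t=capture("top")
r=lambda i,x,y:cv2.resize(i[y:y+150,x:x+150],(400,400),interpolation=cv2.INTER_CUBIC)
cv2.imwrite("pics/m5.png",np.hstack([r(c["image"],230,170),r(t["image"],230,130)]))
E
```

```text
(no output)
```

View pics/m5.png

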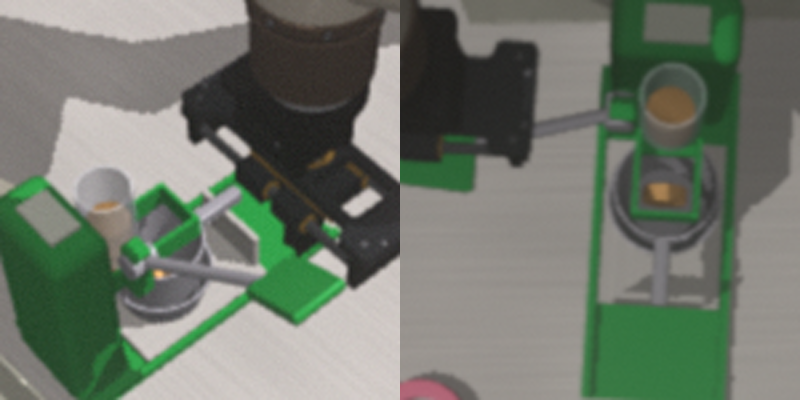

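The tray is home, the cup is nested under the shaft, one disc lies in it, and the lever is up. Now the second and third strokes, the same as the first.

>>> {"name": "move_arm", "arguments": {"targets": "0 0 -0.8 0;0 0 -0.8 0;0 0 -0.6 0;0 0 -0.6 0;0 0 -0.6 0;0 0 -0.6 0;0 0 -0.6 0;0 0 -0.6 0;0 0 -0.6 0;0 0 -0.6 0"}}

```text
time_s: 17.05
tcp_pos: [0.6522, 0.1646, 0.1204]
ee_rot: [[-0.997, 0.076, 0.006], [0.076, 0.997, -0.001], [-0.006, -0.0, -1.0]]
wrist_force: [0.2, -5.5, 10.6]
gripper_width: 0.006
gripper_force: 5.0
```

>>> {"name": "move_arm", "arguments": {"targets": "0 0 -0.4 0;0 0 -0.4 0;0 0 -0.2 0;0 0 -0.1 0;0 0 -0.1 0;0 0 0 0;0 0 0 0;0 0 0 0"}}

```text
time_s: 17.72
tcp_pos: [0.6526, 0.1635, 0.0981]
ee_rot: [[-0.997, 0.075, 0.008], [0.075, 0.997, -0.002], [-0.009, -0.002, -1.0]]
wrist_force: [-11.4, -4.5, 35.7]
gripper_width: 0.006
gripper_force: 15.3
```

>>> {"name": "move_arm", "arguments": {"targets": "0 0 0.6 0;0 0 0.7 0;0 0 0.7 0;0 0 0.7 0;0 0 0.7 0;0 0 0.7 0;0 0 0.7 0;0 0 0.8 0;0 0 1 0;0 0 1 0"}}

```text
time_s: 18.55
tcp_pos: [0.6498, 0.1642, 0.2777]
ee_rot: [[-0.997, 0.079, -0.001], [0.079, 0.997, -0.001], [0.001, -0.001, -1.0]]
wrist_force: [1.0, -0.6, -0.5]
gripper_width: 0.007
gripper_force: 0.0
```

>>> {"name": "move_arm", "arguments": {"targets": "0 0 0 0;0 0 0 0;0 0 0 0;0 0 0 0;0 0 0 0;0 0 0 0;0 0 0 0;0 0 0 0"}}

```text
time_s: 19.22
tcp_pos: [0.65, 0.1644, 0.2769]
ee_rot: [[-0.997, 0.079, -0.001], [0.079, 0.997, -0.0], [0.001, -0.0, -1.0]]
wrist_force: [1.3, 0.9, -1.1]
gripper_width: 0.008
gripper_force: 0.0
```

>>> {"name": "move_arm", "arguments": {"targets": "0 0 -0.8 0;0 0 -0.8 0;0 0 -0.6 0;0 0 -0.6 0;0 0 -0.6 0;0 0 -0.6 0;0 0 -0.6 0;0 0 -0.6 0;0 0 -0.6 0;0 0 -0.6 0"}}

```text
time_s: 20.05
tcp_pos: [0.6523, 0.1646, 0.1207]
ee_rot: [[-0.997, 0.077, 0.006], [0.077, 0.997, -0.0], [-0.006, 0.0, -1.0]]
wrist_force: [-0.2, -6.0, 11.1]
gripper_width: 0.001
gripper_force: 5.0
```

>>> {"name": "move_arm", "arguments": {"targets": "0 0 -0.4 0;0 0 -0.4 0;0 0 -0.2 0;0 0 -0.1 0;0 0 0 0;0 0 0 0;0 0 0 0"}}

```text
time_s: 20.63
tcp_pos: [0.6525, 0.1635, 0.0985]
ee_rot: [[-0.997, 0.076, 0.008], [0.076, 0.997, -0.002], [-0.008, -0.001, -1.0]]
wrist_force: [-8.0, -3.9, 27.6]
gripper_width: 0.004
gripper_force: 11.6
```

>>> {"name": "move_arm", "arguments": {"targets": "0 0 0.6 0;0 0 0.7 0;0 0 0.7 0;0 0 0.7 0;0 0 0.7 0;0 0 0.7 0;0 0 0.7 0;0 0 0.8 0;0 0 1 0;0 0 1 0"}}

```text
time_s: 21.47
tcp_pos: [0.6498, 0.1642, 0.2805]
ee_rot: [[-0.997, 0.079, -0.001], [0.079, 0.997, -0.0], [0.001, -0.0, -1.0]]
wrist_force: [0.8, 0.8, 0.3]
gripper_width: 0.006
gripper_force: 0.0
```

>>> {"name": "move_arm", "arguments": {"targets": "0 0 0.5 0;0 0 0 0;0 0 0 0;0 0 0 0;0 0 0 0;0 0 0 0;0 0 0 0;0 0 0 0;0 0 0 0;0 0 0 0"}}

```text
time_s: 22.3
tcp_pos: [0.6501, 0.1644, 0.2922]
ee_rot: [[-0.997, 0.079, -0.0], [0.079, 0.997, -0.0], [0.0, -0.0, -1.0]]
wrist_force: [0.2, 1.2, 0.7]
gripper_width: 0.007
gripper_force: 0.0
```

```bash
python3 - <<'E'
from station import *
import cv2,numpy as np
# numeric check of orange (disc) pixels: cup region vs magazine region, now vs after stroke 1 (pics/m5.png)
t=capture("top")["image"];r=cv2.resize(t[130:280,230:380],(400,400),interpolation=cv2.INTER_CUBIC);o=cv2.imread("pics/m5.png")[:,400:]
for n,i in(("old",o),("new",r)):
    h=cv2.cvtColor(i,cv2.COLOR_BGR2HSV);m=cv2.inRange(h,(5,70,60),(25,255,255))
    for nm,y0,y1 in(("mag",60,140),("cup",140,250)):
        p=np.argwhere(m[y0:y1,200:330]);print(n,nm,len(p),p.mean(0).round(1)+[y0,200] if len(p) else "")
d=cv2.absdiff(o,r).max(2)>40;print("changed by region: lever pad",d[130:200,0:70].sum(),"bowl/handle/lip",d[140:310,200:330].sum(),"handle",d[245:310,200:330].sum())
s=sense();print(s["time_s"],s["wrist_force"])
E
```

```text
old mag 1391 [105.2 270.7]
old cup 865 [194.3 264.5]
new mag 865 [110.5 270.8]
new cup 2531 [187.2 264.8]
changed by region: lever pad 185 bowl/handle/lip 711 handle 0
22.35 [-0.17985513 -0.80199765  0.49968928]
```

Since the first stroke there is more disc area showing in the cup and less in the magazine. The handle and lip haven't moved, and nothing touches the arm. Handing in.

```bash
python3 -c "
from station import *
print(finish_job())"
```

```text
the job is handed in; nothing more can be done
None
```

I handed the job in at 22.4 s: cup nested in the bowl, tray home, and three full lever strokes made, each pressed to the stop and let fully back up; I saw disc 1 in the cup, and discs 2 and 3 I infer from pixel counts, as no verdict came back.

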